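# Set an LED module on the sloped test rail and switch on the supply

## Task

Take the blue LED module out of the sloped bin and set it gently, LEDs up, on the narrow yellow test rail: centred along the rail, its black plug end down against the red stop. Once it lies there released, throw the lever of the grey test supply away from the robot, and leave the grey modules and the screwdriver where they are.

Things in the scene. Friction and masses are not known exactly. Their poses are not given: they have to be found in the camera images.
- blue_module: LED module to test, 160 (x) x 44 (y) x 36 mm (z): blue body, white top with yellow LEDs, black cap at its -x end (plug end), 0.3 to 0.55 kg. Origin: centre of its underside; z out of the LED face. Starts in any of the bin's compartments, tilted with its floor, plug end lowest, 35 mm free at both sides above the dividers. Grasp across its middle, fingertips about 16 mm above the underside
- module_plug (a point): centre of the end face of the blue module's black plug end (80 mm from the module's origin along -x, 18 mm above its underside)
- bin: fixed grey bin, 206 (x) x 284 mm (y), left or right of the robot, three compartments side by side (pitch 92 mm). Origin: on the table under its centre; x up the slope. Floor slopes 0.26 rad, lowest at -x (robot side), 60 mm above the table at the centre. Above the floor the dividers rise 10, lower lip 12, sides 16, rear wall 28 mm
- grey_module_a: 160 x 44 x 36 mm LED module like the blue one but with a light grey body, lying in another compartment of the bin; leave it there. Origin: centre of its underside
- grey_module_b: 160 x 44 x 36 mm LED module like the blue one but with a light grey body, lying in another compartment of the bin; leave it there. Origin: centre of its underside
- rail: narrow yellow sloped bar on a fixed white-footed stand (foot 170 x 110 x 12 mm), 24 mm wide (y). Origin: on its top face, mid-width, 115 mm above the table, where the origin of a module touching the stop lies; x up the slope (0.30 rad), z out of the top face. Red stop 16 mm high, face at x = -80 mm; top face from there to x = +66 mm: a module overhangs 10 mm at each side, 14 mm at the top
- supply: fixed grey test supply box, 130 (x) x 100 (y) x 60 mm (z). Origin: centre of its underside; the lever on its top moves along its x axis
- power_tip (a point): centre of the 26 mm red ball on the supply's lever. The ball's centre is 80 mm from the pivot, which lies 82 mm above the supply's origin; the 10 mm rod leans 0.5 rad to the supply's -x (towards the robot) at joint value 0 and 0.5 rad to its +x at 1.0; the ball travels 77 mm; it stays where it is left; a push of 2 N moves it
- power (a joint): angle of the supply's lever, rad: 0 off, leaning to the robot; 1.0 fully on, leaning away. It stays where it is left
- screwdriver: screwdriver, 170 mm long, lying in the middle in front of the supply; bystander. Origin on the table side under its middle

How it is judged:
By the outcome, as a careful person would: the job done as asked, in the order asked, and still so for the second after the job is handed in, with the robot touching nothing.
It also fails if it takes over 54 s, if anything falls off the work surface, if the arm or the gripper's body presses on something with over 40 N, if the wrist force passes 120 N, or if a joint passes its speed limit or range.

## Robot

A 6-joint arm with a two-finger parallel gripper is mounted at the origin on the work surface. World frame = base frame: x ahead of the robot, y to its left, z up, the work surface at z = 0. Lengths are in mm, angles in rad, forces in N, time in s.
With the tool pointing down it reaches from about 350 to 775 mm from the base axis. Payload 7.3 kg.
Tool frame: the origin (TCP) lies at the very end of the fingers, on their centre line; the grasp point (between the pads) lies bot.grip_point_offset behind it (bot.grip_point_offset is the distance from the TCP to the grasp point, in mm); z points along the fingers, y is the line along which they close (so a half turn about z gives the same grasp; the last joint's range is limited). The gripper opens to 92 mm and grips with 3 to 60 N. Pads are 19 mm wide; open, the fingers measure 130 mm over their backs; the gripper's body (75 mm by 190 mm) begins 47 mm behind the grasp point.
Start: joints at [1.096, 0.342, 1.524, -0, 1.275, -0.146], TCP at [169.512, 496.901, 226.741] pointing down, gripper open.
Joint ranges: [-2.53, 2.53], [-0.77, 2.02], [0.04, 2.7], [-1, 4.14], [0.28, 2.66], [-3.11, 3.11]. Speed limits (rad/s): [2.57, 2.57, 3.14, 3.14, 3.14, 3.14].

## Interface

Orientations are given as [roll, pitch, yaw] about the fixed x, y, z axes, in that order (R = Rz(yaw) Ry(pitch) Rx(roll)).
In Python, from plant import bot gives the robot as it stands. The module is installed in compiled form; this text tells all that it offers.
- The arm moves only by the tool carry_out, never from a script. Its argument "plan" is a list of rows, each an object of numbers: "tx", "ty", "tz": the shift along the world's x, y, z in mm; "rx", "ry", "rz": the turn, a rotation vector about the world's x, y, z in rad. A call has 1 to 12 rows; each row shifts and turns the commanded pose from where the row before left it; what a row does not reach is not made up. A row lasts 1/10 s, in which the tool goes at most 50 mm and 8.59 degrees, less where a joint would pass 70% of its speed; a pose out of reach is approached as far as the arm can. A call with a gripper value outside its range is refused whole. "gripper" is the closure, from 0 (fully open) to 1 (shut), set as the call begins (left out, the last holds). The fingers move at their own pace and stop on an object; the grip force is fixed at half the most. Time passes only in rows, so rows that do not move let the fingers close. It gives the time, the measured TCP pose, the force, the opening and the grip force at its end, in the units of the state.
- bot.get_obs(): the state, without advancing time (a new reading comes with each control period).
- bot.capture(name): name is "side" or "top" or "wrist"; returns the picture (400x640x3 uint8, red, green, blue); there is no depth.
- bot.camera_model(name): a dict with "camera_matrix" (3x3 intrinsics, pixels), "R" (3x3) and "t" (3): a world point X has camera coordinates R X + t. Camera axes: x right, y down, z forward; pixel columns grow to the right and rows downward; lengths in mm; the calibration is good to about 2 mm. A picture is of the moment at which its call begins: read the wrist's pose just before it. camera_model takes no time and is no camera call; for the wrist camera it gives the pose at the moment of the call.
- bot.close_job(): hands the job in; it is judged then, once.
The state is a dict: "time": time; "joint_positions": joint angles; "dq": joint speeds; "tau": joint torques, N m; "tool_pos": TCP position; "tcp_rot": TCP orientation; "contact_force": force on the tool from outside, world axes, zero at the start; "moment": the same for the moment, N m; "grip_width": finger opening in mm; "finger_force": force on a finger pad.
Only numpy, scipy, OpenCV 4.12 (cv2) and the standard library are available. Lean on these libraries where they do the work, as an engineer would, in place of code of your own. Each camera call takes 0.05 s, during which the arm holds its last target. There are 200 camera calls.

## Working session

There is one attempt and no reset: what is moved stays moved. The work goes in short steps, Python scripts to look and compute and a tool call to move; the robot and the scene stay as the last step left them, time stands still between calls to the robot, and variables do not carry over. Pictures are saved under pics/ and viewed, at most 12 in all, crops included, and the job is handed in when it is done.

Besides the shell and the picture viewer there is one more tool, called after "Emit:" as name([rows], argument=value, ...), one row to a line, values as JSON. carry_out: Moves the arm, as the interface text tells. Its arguments: {"type":"object","properties":{"plan":{"type":"array"},"gripper":{"type":"number"}},"required":["plan"]}

```bash
mkdir -p pics
python3 - <<'E'
from plant import bot
import cv2,numpy as np
o=bot.get_obs();print({k:np.round(v,3).tolist() for k,v in o.items()},bot.grip_point_offset)
for n in("side","top"):
    im=bot.capture(n);np.save(f"pics/{n}0.npy",im);cv2.imwrite(f"pics/{n}0.png",im[...,::-1])
    m=bot.camera_model(n);print(n,[np.round(m[k],4).tolist() for k in("camera_matrix","R","t")])
E
```

```text
{'time': 0.0, 'joint_positions': [1.096, 0.343, 1.525, -0.0, 1.275, -0.146], 'dq': [-0.001, -0.003, -0.001, 0.001, -0.001, 0.001], 'tau': [0.001, -43.125, -24.422, 0.072, 0.056, -0.0], 'tool_pos': [169.304, 496.519, 226.039], 'tcp_rot': [-3.14, -0.0, 2.813], 'contact_force': [-0.057, -0.26, 0.227], 'moment': [0.002, 0.02, -0.005], 'finger_force': 0.0, 'grip_width': 91.945} 18.8
side [[[396.5633, 0.0, 322.5125], [0.0, 396.5633, 204.7494], [0.0, 0.0, 1.0]], [[0.9856, -0.1693, -0.0006], [-0.0781, -0.4516, -0.8888], [0.1502, 0.876, -0.4583]], [-545.5286, 148.0967, 782.7723]]
top [[[404.7198, 0.0, 317.0669], [0.0, 404.7198, 205.8232], [0.0, 0.0, 1.0]], [[-0.0483, -0.9988, 0.0016], [-0.9779, 0.047, -0.2037], [0.2034, -0.0114, -0.979]], [21.2036, 570.3466, 899.6435]]
```

View pics/side0.png

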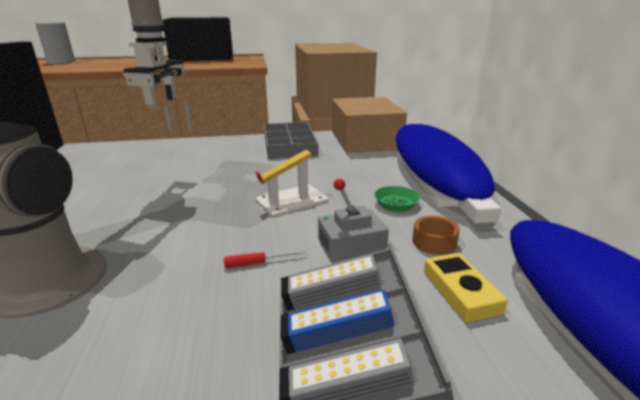

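View pics/top0.png

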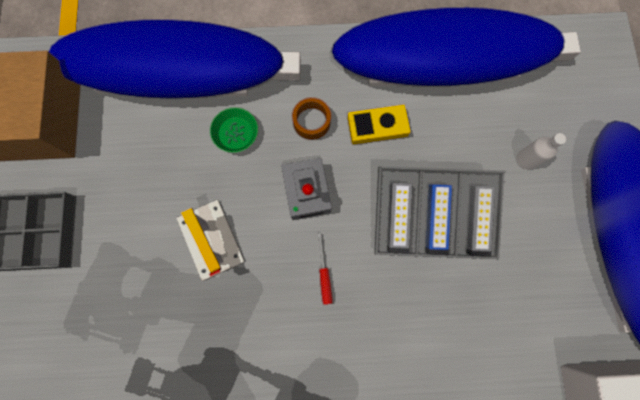

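The side view shows the blue module in the middle compartment (340,320), the rail (285,165) with its stop at (262,177), and the ball at (340,184). In the top view the module is at (440,215), the rail at (200,240) with its stop at (213,272), and the ball at (307,189). Next I'll enlarge these areas and run the colour masks.

```bash
cat > h.py <<'E'
import cv2,numpy as np
from plant import bot
def ray(m,p):
    K,R,t=map(np.array,(m["camera_matrix"],m["R"],m["t"]))
    d=R.T@np.linalg.solve(K,[p[0],p[1],1.]);return -R.T@t,d/np.linalg.norm(d)
def plane(m,p,z=None,n=(0,0,1),q=None):
    c,d=ray(m,p);n=np.array(n,float);q=np.array([0,0,z]) if q is None else q
    return c+d*(n@(q-c))/(n@d)
def tri(ms,ps):
    r=[ray(m,p) for m,p in zip(ms,ps)]
    A=sum(np.eye(3)-np.outer(d,d) for c,d in r);b=sum((np.eye(3)-np.outer(d,d))@c for c,d in r)
    X=np.linalg.solve(A,b);return X,[np.linalg.norm(np.cross(d,X-c)) for c,d in r]
def proj(m,X):
    q=np.array(m["camera_matrix"])@(np.array(m["R"])@np.array(X)+m["t"]);return q[:2]/q[2]
def mask(im,lo,hi,roi):
    k=cv2.inRange(cv2.cvtColor(im,cv2.COLOR_RGB2HSV),np.array(lo),np.array(hi));o=np.zeros_like(k);x0,y0,x1,y1=roi;o[y0:y1,x0:x1]=k[y0:y1,x0:x1];return o
def big(k):
    return max(cv2.findContours(k,cv2.RETR_EXTERNAL,cv2.CHAIN_APPROX_NONE)[0],key=cv2.contourArea)
E
python3 - <<'E'
from h import *
S=np.load("pics/side0.npy");T=np.load("pics/top0.npy");ms,mt=bot.camera_model("side"),bot.camera_model("top")
cen={}
for n,im,rois in(("s",S,dict(ball=(325,172,355,195),stop=(252,165,272,190),rail=(250,145,320,185),blue=(275,280,400,355),scr=(220,245,270,275))),("t",T,dict(ball=(295,178,320,200),stop=(200,255,230,285),rail=(170,200,230,285),blue=(420,175,460,260),scr=(315,260,335,310)))):
  for k,r in rois.items():
    lo,hi={"rail":((18,120,90),(32,255,255)),"blue":((105,120,40),(130,255,255))}.get(k,((0,130,60),(10,255,255)))
    a=mask(im,lo,hi,r)
    if k in("ball","stop","scr"): a|=mask(im,(170,130,60),(180,255,255),r)
    c=big(a);M=cv2.moments(c);p=np.array((M["m10"],M["m01"]))/M["m00"];cen[n,k]=p
    print(n,k,p.round(1),cv2.contourArea(c),cv2.boxPoints(cv2.minAreaRect(c)).round(1).tolist())
for k in("ball","stop","rail","blue"): print(k,tri((ms,mt),(cen["s",k],cen["t",k])))
print("scr",plane(mt,cen["t","scr"],12))
z=lambda im,x,y,w,h:cv2.resize(im[y:y+h,x:x+w,::-1],(400,300),interpolation=cv2.INTER_CUBIC)
cv2.imwrite("pics/z0.png",np.vstack([np.hstack([z(T,165,195,120,90),z(T,370,160,140,105)]),np.hstack([z(S,245,140,88,66),z(S,272,250,180,135)])]))
E
```

```text
s ball [338.8 183.7] 70.5 [[332.5, 183.5], [339.0, 177.0], [346.0, 184.0], [339.5, 190.5]]
s stop [259.  176.1] 10.5 [[256.0, 172.0], [257.6000061035156, 171.1999969482422], [263.0, 182.0], [261.3999938964844, 182.8000030517578]]
s rail [286.5 164.8] 392.5 [[259.70001220703125, 173.8000030517578], [307.6000061035156, 147.60000610351562], [312.1000061035156, 155.8000030517578], [264.20001220703125, 182.10000610351562]]
s blue [339.2 319.8] 3876.0 [[282.3999938964844, 314.20001220703125], [384.5, 287.79998779296875], [394.29998779296875, 325.6000061035156], [292.20001220703125, 352.1000061035156]]
s scr [243.7 259.7] 387.0 [[223.5, 256.70001220703125], [263.70001220703125, 251.6999969482422], [265.1000061035156, 262.70001220703125], [224.8000030517578, 267.79998779296875]]
t ball [307.4 188.7] 91.5 [[300.0, 186.0], [309.6000061035156, 181.1999969482422], [314.6000061035156, 191.1999969482422], [305.0, 196.0]]
t stop [214.6 272.2] 17.0 [[209.1999969482422, 272.8999938964844], [219.0, 269.0], [220.0, 271.3999938964844], [210.10000610351562, 275.29998779296875]]
t rail [200.4 239.5] 721.0
[... 308 characters left out ...]
286. ] 301.0 [[318.3999938964844, 268.5], [328.29998779296875, 267.3999938964844], [332.29998779296875, 303.29998779296875], [322.3999938964844, 304.3999938964844]]
ball (array([589.33991113,  13.74806725, 156.11403556]), [np.float64(0.554043018988535), np.float64(0.5540430189888121)])
stop (array([427.26280423, 226.49545663,  95.14743879]), [np.float64(2.302672049858377), np.float64(2.302672049858354)])
rail (array([499.58712282, 254.45692117, 109.76103144]), [np.float64(2.6719631912041826), np.float64(2.671963191204228)])
blue (array([ 527.90593598, -287.36193489,   78.54056955]), [np.float64(0.7684516055933728), np.float64(0.7684516055933018)])
scr [384.06631841 -17.13952762  12.        ]
```

View pics/z0.png

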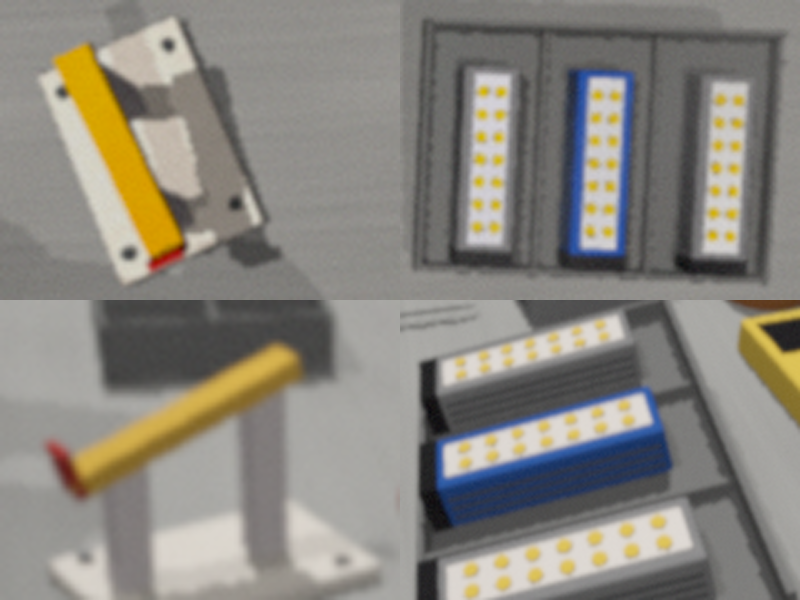

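Run:
```python
from h import *
from scipy.spatial.transform import Rotation as R
mt,ms=bot.camera_model("top"),bot.camera_model("side");o=bot.get_obs();w=bot.camera_model("wrist")
Rt=R.from_euler("xyz",o["tcp_rot"]).as_matrix()
print("cam in tool",(Rt.T@(-np.array(w["R"]).T@w["t"]-o["tool_pos"])).round(1),(np.array(w["R"])@Rt).round(3).tolist(),np.array(w["camera_matrix"]).round(1).tolist())
U=plane(mt,np.mean([(179.8,212.6),(191,207)],0)+.3,134.5);L=plane(mt,np.mean([(221,267),(209.8,272.6)],0)+.3,91.4)
print("rail U",U,"L",L,np.linalg.norm(U-L),"yaw",np.arctan2(*(U-L)[1::-1]),"org",L+(U-L)*80/146)
# blue: top face upper-end / bottom; module top centre at z~60+36cos
print("blue ctr face",plane(mt,(440,216.5),95))
T=np.load("pics/top0.npy")
g=cv2.boxPoints(cv2.minAreaRect(big(mask(T,(105,120,40),(130,255,255),(420,175,460,260)))))
print([plane(mt,p,95).round(1).tolist() for p in g])
```

```text
cam in tool [ 8.250e+01 -1.000e-01 -1.582e+02] [[-0.001, 1.0, 0.001], [-0.953, -0.001, -0.302], [-0.302, -0.001, 0.953]] [[295.8, 0.0, 316.3], [0.0, 295.8, 202.7], [0.0, 0.0, 1.0]]
rail U [559.17139236 279.87275272 134.5       ] L [429.65533359 225.00745027  91.4       ] 147.11295283611037 yaw 0.4006992937597857 org [500.62303702 255.07062969 115.01643836]
blue ctr face [ 525.12779216 -282.78703309   95.        ]
[[453.3, -247.7, 95.0], [601.2, -268.2, 95.0], [597.1, -316.9, 95.0], [449.5, -294.8, 95.0]]
```

```bash
cat >> h.py <<'E'
from scipy.spatial.transform import Rotation as Rn
def frame(yaw,tilt):  # module frame: x up slope
    return Rn.from_euler("zy",[yaw,-tilt][::1]).as_matrix() if 0 else Rn.from_euler("ZY",[yaw,-tilt]).as_matrix()
def tool(F): return np.column_stack([-F[:,0],F[:,1],-F[:,2]])
def delta(pos,Rt):
    o=bot.get_obs();R0=Rn.from_euler("xyz",o["tcp_rot"]).as_matrix()
    print("from",np.round(o["tool_pos"],1),"shift",np.round(np.array(pos)-o["tool_pos"],1),"rotvec",Rn.from_matrix(Rt@R0.T).as_rotvec().round(4))
E
python3 - <<'E'
from h import *
delta((490,250,260),tool(frame(.40,.30)))
E
```

```text
from [169.3 496.6 226.1] shift [ 320.7 -246.6   33.9] rotvec [ 0.0122 -0.3066  0.7234]
```

Emit:
carry_out([
  {"tx":32,"ty":-24.6,"tz":3.4,"rx":0.001,"ry":-0.031,"rz":0.072},
  {"tx":32,"ty":-24.6,"tz":3.4,"rx":0.001,"ry":-0.031,"rz":0.072},
  {"tx":32,"ty":-24.6,"tz":3.4,"rx":0.001,"ry":-0.031,"rz":0.072},
  {"tx":32,"ty":-24.6,"tz":3.4,"rx":0.001,"ry":-0.031,"rz":0.072},
  {"tx":32,"ty":-24.6,"tz":3.4,"rx":0.001,"ry":-0.031,"rz":0.072},
  {"tx":32,"ty":-24.6,"tz":3.4,"rx":0.001,"ry":-0.031,"rz":0.072},
  {"tx":32,"ty":-24.6,"tz":3.4,"rx":0.001,"ry":-0.031,"rz":0.072},
  {"tx":32,"ty":-24.6,"tz":3.4,"rx":0.001,"ry":-0.031,"rz":0.072},
  {"tx":32,"ty":-24.6,"tz":3.4,"rx":0.001,"ry":-0.031,"rz":0.072},
  {"tx":32,"ty":-24.6,"tz":3.4,"rx":0.001,"ry":-0.031,"rz":0.072},
  {},
  {},
])

```text
invalid input at $.plan[10]: expected keys tx, ty, tz, rx, ry, rz
```

Run:
```python
from h import *
w=bot.camera_model("wrist");im=bot.capture("wrist");print(bot.get_obs()["dq"])
np.save("pics/wr.npy",im);np.savez("pics/wrm.npz",**w);cv2.imwrite("pics/wr.png",im[...,::-1])
a=cv2.inRange(cv2.cvtColor(im,cv2.COLOR_RGB2HSV),(18,120,80),(32,255,255));c=big(a)
print(cv2.contourArea(c),cv2.approxPolyDP(c,5,True)[:,0].tolist())
F=frame(.4007,.3);O=np.array([500.6,255.1,115])
for p in((-80,12,0),(-80,-12,0),(66,-12,0),(66,12,0)):print(p,proj(w,O+F@p).round(1))
```

```text
[-0.00084267 -0.00249294 -0.00200036  0.00128563 -0.00087044 -0.00034183]
322.0 [[166, 274], [148, 288], [150, 318], [159, 314], [151, 290]]
(-80, 12, 0) [197.1 424.2]
(-80, -12, 0) [185.5 432.6]
(66, -12, 0) [251.4 521.7]
(66, 12, 0) [264.  514.2]
```

View pics/wr.png

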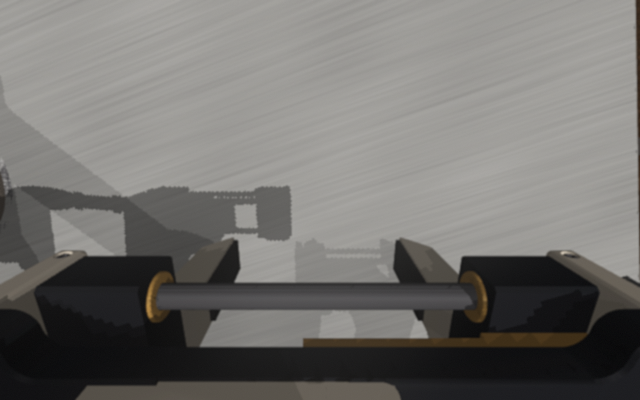

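The call was refused because empty rows aren't allowed, so the arm hasn't moved. The wrist view also shows that the usable area lies on the tool's +x side, with the fingers starting at about row 240. I'll hover slightly up-slope of the rail.

Emit:
carry_out([
  {"tx":35.5,"ty":-23.2,"tz":4.3,"rx":0.001,"ry":-0.031,"rz":0.072},
  {"tx":35.5,"ty":-23.2,"tz":4.3,"rx":0.001,"ry":-0.031,"rz":0.072},
  {"tx":35.5,"ty":-23.2,"tz":4.3,"rx":0.001,"ry":-0.031,"rz":0.072},
  {"tx":35.5,"ty":-23.2,"tz":4.3,"rx":0.001,"ry":-0.031,"rz":0.072},
  {"tx":35.5,"ty":-23.2,"tz":4.3,"rx":0.001,"ry":-0.031,"rz":0.072},
  {"tx":35.5,"ty":-23.2,"tz":4.3,"rx":0.001,"ry":-0.031,"rz":0.072},
  {"tx":35.5,"ty":-23.2,"tz":4.3,"rx":0.001,"ry":-0.031,"rz":0.072},
  {"tx":35.5,"ty":-23.2,"tz":4.3,"rx":0.001,"ry":-0.031,"rz":0.072},
  {"tx":35.5,"ty":-23.2,"tz":4.3,"rx":0.001,"ry":-0.031,"rz":0.072},
  {"tx":35.5,"ty":-23.2,"tz":4.3,"rx":0.001,"ry":-0.031,"rz":0.072},
  {"tx":0,"ty":0,"tz":0,"rx":0,"ry":0,"rz":0},
  {"tx":0,"ty":0,"tz":0,"rx":0,"ry":0,"rz":0},
])

```text
time: 1.35
tool_pos: [524.6, 264.0, 269.1]
tcp_rot: [3.141, 0.302, -2.748]
contact_force: [-0.4, 0.7, -0.4]
grip_width: 91.8
finger_force: 0.0
```

Run:
```python
from h import *
o=bot.get_obs();print(o["tool_pos"],o["tcp_rot"],np.abs(o["dq"]).max())
w=bot.camera_model("wrist");im=bot.capture("wrist")
np.save("pics/wr.npy",im);np.savez("pics/wrm.npz",**w);cv2.imwrite("pics/wr1.png",im[...,::-1])
a=cv2.inRange(cv2.cvtColor(im,cv2.COLOR_RGB2HSV),(18,120,80),(32,255,255));a[245:]=0;c=big(a)
print(cv2.contourArea(c),cv2.approxPolyDP(c,4,True)[:,0].tolist())
F=frame(.4007,.3);O=np.array([500.6,255.1,115])
for p in((-80,12,0),(-80,-12,0),(66,-12,0),(66,12,0)):print(p,proj(w,O+F@p).round(1))
```

```text
[524.62837877 263.99447783 269.14699998] [ 3.14147928  0.3019333  -2.74776595] 0.03955319862549372
3560.5 [[307, 33], [307, 188], [329, 189], [331, 33]]
(-80, 12, 0) [330.2  29.2]
(-80, -12, 0) [303.3  29.5]
(66, -12, 0) [306.2 188.1]
(66, 12, 0) [329.3 187.9]
```

View pics/wr1.png

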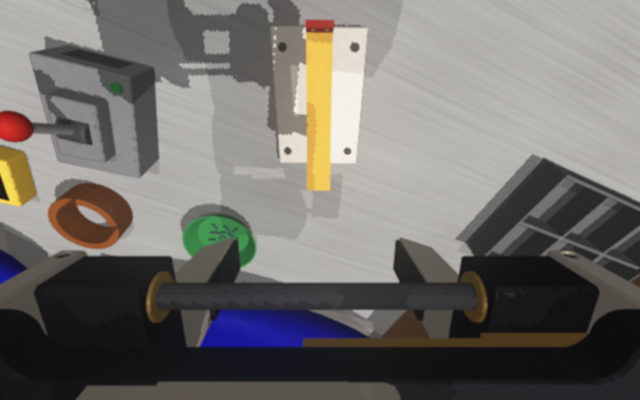

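The wrist view shows the rail at cols 306–331, rows 33–188, with the stop at row 26. That matches the top-view estimate to about 2 mm. I'll refine the yaw and work out the move to the bin.

Run:
```python
from h import *
im=np.load("pics/wr.npy");w=dict(np.load("pics/wrm.npz"));F=frame(.40,.3);O=np.array([500.6,255.1,115])
a=cv2.inRange(cv2.cvtColor(im,cv2.COLOR_RGB2HSV),(15,110,60),(34,255,255));a[245:]=0;a[:,:300]=0;a[:,340:]=0
P=[]
for r in range(40,186,3):
    x=np.flatnonzero(a[r]);P.append((plane(w,(x[0]-.5,r),n=F[:,2],q=O),plane(w,(x[-1]+.5,r),n=F[:,2],q=O)))
P=np.array(P);print("width",np.linalg.norm(P[:,0]-P[:,1],axis=1)[::6].round(1))
m=P.mean(1);k=np.polyfit(m[:,0],m[:,1],1);print("yaw",np.arctan(k[0]),"resid",np.std(np.polyval(k,m[:,0])-m[:,1]),"y at x=500.6",np.polyval(k,500.6))
print("end",plane(w,(318.5,189.3),n=F[:,2],q=O),"pred",O+F@(66,0,0))
red=cv2.inRange(cv2.cvtColor(im,cv2.COLOR_RGB2HSV),(0,130,60),(10,255,255));red[:,:300]=0;red[:,345:]=0;red[60:]=0
print("red",cv2.boundingRect(big(red)),proj(w,O+F@(-80,0,16)),proj(w,O+F@(-80,12,16)),proj(w,O+F@(-80,-12,16)))
delta(np.array([526,-286,60])+frame(-.14,.26)@(65,0,145),tool(frame(-.14,.26)))
```

```text
width [23.4 23.8 22.3 22.7 23.1 23.5 23.  23.4 23.8]
yaw 0.3881221044171159 resid 0.2489231316848287 y at x=500.6 256.00333380069895
end [559.59961864 280.90527561 134.91856172] pred [558.67492963 279.65368643 134.50433364]
red (306, 20, 28, 12) [316.79429727  24.450311  ] [331.09760202  24.32544721] [302.49752451  24.57511777]
from [523.9 264.8 269.2] shift [  27.3 -554.4  -52.3] rotvec [-0.0056  0.0419 -0.5354]
```

Emit:
carry_out([
  {"tx":2.5,"ty":-46.2,"tz":0,"rx":0,"ry":0.004,"rz":-0.045},
  {"tx":2.5,"ty":-46.2,"tz":0,"rx":0,"ry":0.004,"rz":-0.045},
  {"tx":2.5,"ty":-46.2,"tz":0,"rx":0,"ry":0.004,"rz":-0.045},
  {"tx":2.5,"ty":-46.2,"tz":0,"rx":0,"ry":0.004,"rz":-0.045},
  {"tx":2.5,"ty":-46.2,"tz":0,"rx":0,"ry":0.004,"rz":-0.045},
  {"tx":2.5,"ty":-46.2,"tz":0,"rx":0,"ry":0.004,"rz":-0.045},
  {"tx":2.5,"ty":-46.2,"tz":0,"rx":0,"ry":0.004,"rz":-0.045},
  {"tx":2.5,"ty":-46.2,"tz":0,"rx":0,"ry":0.004,"rz":-0.045},
  {"tx":2,"ty":-46.2,"tz":-12,"rx":-0.001,"ry":0.003,"rz":-0.045},
  {"tx":2,"ty":-46.2,"tz":-14,"rx":-0.002,"ry":0.003,"rz":-0.045},
  {"tx":2,"ty":-46.2,"tz":-13,"rx":-0.001,"ry":0.002,"rz":-0.045},
  {"tx":1,"ty":-46.2,"tz":-13,"rx":-0.001,"ry":0.002,"rz":-0.04},
])

```text
time: 2.6
tool_pos: [551.8, -289.4, 217.2]
tcp_rot: [3.14, 0.262, 3.003]
contact_force: [0.2, 0.6, 0.9]
grip_width: 91.8
finger_force: 0.0
```

Emit:
carry_out([
  {"tx":0,"ty":0,"tz":0,"rx":0,"ry":0,"rz":0},
  {"tx":0,"ty":0,"tz":0,"rx":0,"ry":0,"rz":0},
  {"tx":0,"ty":0,"tz":0,"rx":0,"ry":0,"rz":0},
])

```text
time: 2.9
tool_pos: [551.9, -287.5, 218.1]
tcp_rot: [3.14, 0.263, 3.005]
contact_force: [0.7, 0.2, 0.3]
grip_width: 91.7
finger_force: 0.0
```

Run:
```python
from h import *
o=bot.get_obs();print(o["tool_pos"],o["tcp_rot"],np.abs(o["dq"]).max())
w=bot.camera_model("wrist");im=bot.capture("wrist")
np.save("pics/wb.npy",im);np.savez("pics/wbm.npz",**w);cv2.imwrite("pics/wb.png",im[...,::-1])
a=cv2.inRange(cv2.cvtColor(im,cv2.COLOR_RGB2HSV),(105,120,40),(130,255,255));a[245:]=0;c=big(a)
print(cv2.contourArea(c),cv2.approxPolyDP(c,4,True)[:,0].tolist())
```

```text
[ 551.90955189 -287.49682008  218.1062681 ] [3.1400711  0.26263506 3.00494754] 0.011619389186657565
7702.5 [[338, 46], [287, 49], [300, 213], [342, 210]]
```

View pics/wb.png

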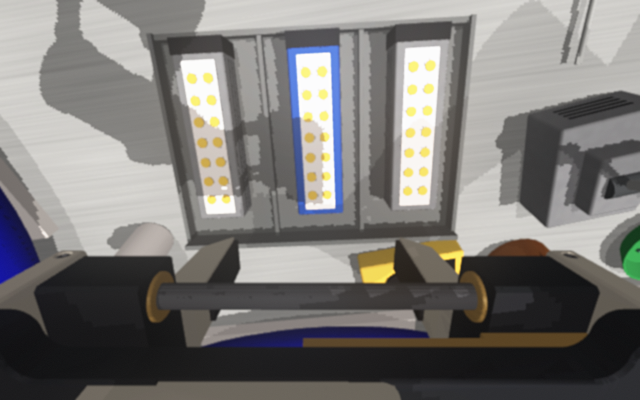

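The wrist view shows the blue module's outline at (287,49), (338,46), (342,210) and (300,213), plug end at the top of the image. I'll cast these onto the LED plane.

Run:
```python
from h import *
im=np.load("pics/wb.npy");w=dict(np.load("pics/wbm.npz"));mt=bot.camera_model("top")
bc=np.mean([plane(mt,p,75) for p in((378,168),(503,172),(499,258),(375,254))],0);bc[2]=60;print("bin c",bc)
F=frame(-.14,.26);q=bc+36*F[:,2]
hs=cv2.cvtColor(im,cv2.COLOR_RGB2HSV);a=cv2.inRange(hs,(105,110,40),(130,255,255));a[245:]=0
cs=[plane(w,p,n=F[:,2],q=q) for p in((287,48),(338,46),(342.5,210.5),(299.5,213.5))]
print(np.round([F.T@(c-bc) for c in cs],1).tolist())
# white face, incl. LEDs: interior of blue outline
h=np.zeros_like(a);cv2.fillPoly(h,[cv2.convexHull(big(a))],255);wf=cv2.morphologyEx(h&~a,cv2.MORPH_OPEN,np.ones((5,5)));c=big(wf)
r=cv2.approxPolyDP(cv2.convexHull(c),5,True)[:,0];print(r.tolist())
W=[plane(w,p,n=F[:,2],q=q) for p in r];print(np.round([F.T@(x-bc) for x in W],1).tolist())
# per-row outline on the plane
L=[];Rr=[]
for y in range(60,205,4):
    x=np.flatnonzero(a[y,280:350])+280;L.append(F.T@(plane(w,(x[0]-.5,y),n=F[:,2],q=q)-bc));Rr.append(F.T@(plane(w,(x[-1]+.5,y),n=F[:,2],q=q)-bc))
L,Rr=np.array(L),np.array(Rr)
for e in(L,Rr):k=np.polyfit(e[:,0],e[:,1],1);print("edge slope",k[0],"y at 0",k[1])
# side-view check of height: upper-end corners in both fixed cams
T=np.load("pics/top0.npy");S=np.load("pics/side0.npy")
print("pred top",[proj(mt,c).round(1).tolist() for c in cs],"pred side",[proj(bot.camera_model("side"),c).round(1).tolist() for c in cs])
```

```text
bin c [ 539.02410697 -287.3942799    60.        ]
[[-77.3, -22.9, 36.0], [-78.9, 19.2, 36.0], [64.7, 27.0, 36.0], [67.9, -14.8, 36.0]]
[[329, 52], [335, 208], [306, 209], [295, 55]]
[[-74.4, 11.8, 36.0], [62.1, 19.7, 36.0], [63.2, -8.4, 36.0], [-72.1, -16.4, 36.0]]
edge slope 0.053361673485184676 y at 0 -19.211999262227135
edge slope 0.052901311990774226 y at 0 23.53124279127606
pred top [[447.7, 249.0], [429.1, 248.0], [432.3, 184.9], [450.9, 185.1]] pred side [[287.6, 334.0], [287.9, 313.2], [381.2, 288.4], [388.3, 307.4]]
```

Run:
```python
from h import *
bc=np.array([539,-287.4,60]);F=frame(-.14,.26);Fm=F@Rn.from_rotvec([0,0,.048]).as_matrix()
P=bc+F@(-13.7,1.4,0);print("org",P,"Fm",Fm.round(3).tolist())
delta(P+76*Fm[:,2],tool(Fm));delta(P+16*Fm[:,2],tool(Fm))
```

```text
org [ 526.0853534  -284.16621058   56.47799644] Fm [[0.963, 0.093, -0.255], [-0.087, 0.996, 0.036], [0.257, -0.012, 0.966]]
from [ 552.  -287.5  218.4] shift [-45.3   6.  -88.5] rotvec [-0.0129  0.005   0.0423]
from [ 552.  -287.5  218.4] shift [ -30.     3.9 -146.5] rotvec [-0.0129  0.005   0.0423]
```

Emit:
carry_out([
  {"tx":-15,"ty":2,"tz":-29.5,"rx":-0.004,"ry":0.002,"rz":0.014},
  {"tx":-15,"ty":2,"tz":-29.5,"rx":-0.004,"ry":0.002,"rz":0.014},
  {"tx":-15.3,"ty":2,"tz":-29.5,"rx":-0.004,"ry":0.001,"rz":0.014},
  {"tx":0,"ty":0,"tz":0,"rx":0,"ry":0,"rz":0},
  {"tx":2.6,"ty":-0.4,"tz":-9.7,"rx":0,"ry":0,"rz":0},
  {"tx":2.6,"ty":-0.4,"tz":-9.7,"rx":0,"ry":0,"rz":0},
  {"tx":2.6,"ty":-0.4,"tz":-9.7,"rx":0,"ry":0,"rz":0},
  {"tx":2.6,"ty":-0.4,"tz":-9.7,"rx":0,"ry":0,"rz":0},
  {"tx":2.6,"ty":-0.4,"tz":-9.7,"rx":0,"ry":0,"rz":0},
  {"tx":2.3,"ty":-0.1,"tz":-9.5,"rx":0,"ry":0,"rz":0},
  {"tx":0,"ty":0,"tz":0,"rx":0,"ry":0,"rz":0},
  {"tx":0,"ty":0,"tz":0,"rx":0,"ry":0,"rz":0},
], gripper=0.28)

```text
time: 4.15
tool_pos: [521.5, -285.6, 70.9]
tcp_rot: [-3.13, 0.259, 3.048]
contact_force: [-0.6, 0.1, -0.6]
grip_width: 66.0
finger_force: 0.0
```

Run:
```python
from h import *
o=bot.get_obs();print(o["contact_force"],o["grip_width"],o["tcp_rot"])
Fm=frame(-.14,.26)@Rn.from_rotvec([0,0,.048]).as_matrix();P=np.array([526.1,-284.2,56.5])
delta(P+16*Fm[:,2],tool(Fm))
im=bot.capture("side");cv2.imwrite("pics/s2.png",cv2.resize(im[180:400,220:500,::-1],(760,597),interpolation=cv2.INTER_CUBIC))
```

```text
[-0.64173888  0.14579462 -0.59592611] 66.04472508417818 [-3.1299911   0.25861591  3.04822304]
from [ 521.5 -285.6   70.9] shift [0.5 1.9 1. ] rotvec [-0.0012 -0.001   0.0027]
```

View pics/s2.png

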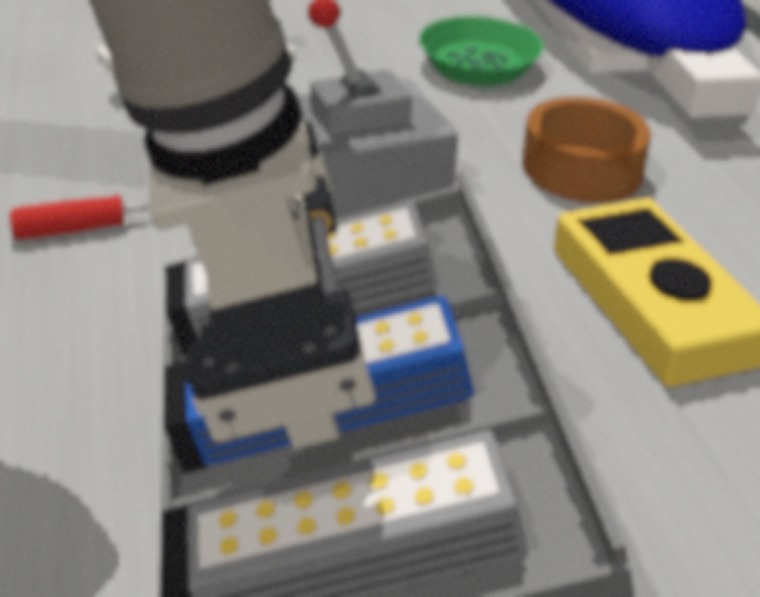

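The fingers straddle the blue module with no contact. I'll correct y by 2 mm and close.

Emit:
carry_out([
  {"tx":0.5,"ty":1.9,"tz":0.5,"rx":0,"ry":0,"rz":0},
  {"tx":0,"ty":0,"tz":0,"rx":0,"ry":0,"rz":0},
])

```text
time: 4.4
tool_pos: [522.2, -283.7, 72.3]
tcp_rot: [-3.129, 0.26, 3.048]
contact_force: [0.3, 0.8, 0.4]
grip_width: 66.0
finger_force: 0.0
```

Emit:
carry_out([
  {"tx":0,"ty":0,"tz":0,"rx":0,"ry":0,"rz":0},
  {"tx":0,"ty":0,"tz":0,"rx":0,"ry":0,"rz":0},
  {"tx":0,"ty":0,"tz":0,"rx":0,"ry":0,"rz":0},
  {"tx":0,"ty":0,"tz":0,"rx":0,"ry":0,"rz":0},
  {"tx":0,"ty":0,"tz":0,"rx":0,"ry":0,"rz":0},
  {"tx":0,"ty":0,"tz":0,"rx":0,"ry":0,"rz":0},
  {"tx":0,"ty":0,"tz":0,"rx":0,"ry":0,"rz":0},
  {"tx":0,"ty":0,"tz":0,"rx":0,"ry":0,"rz":0},
], gripper=1.0)

```text
time: 5.2
tool_pos: [522.0, -283.6, 71.8]
tcp_rot: [-3.13, 0.259, 3.048]
contact_force: [-2.1, 1.5, 3.3]
grip_width: 43.4
finger_force: 30.0
```

Emit:
carry_out([
  {"tx":-1,"ty":0,"tz":4,"rx":0,"ry":0,"rz":0},
  {"tx":-2,"ty":0.3,"tz":8,"rx":0,"ry":0,"rz":0},
  {"tx":-3,"ty":0.4,"tz":12,"rx":0,"ry":0,"rz":0},
  {"tx":-4,"ty":0.6,"tz":16,"rx":0,"ry":0,"rz":0},
  {"tx":0,"ty":0,"tz":22,"rx":0,"ry":0,"rz":0},
  {"tx":0,"ty":0,"tz":25,"rx":0,"ry":0,"rz":0},
  {"tx":0,"ty":0,"tz":25,"rx":0,"ry":0,"rz":0},
  {"tx":0,"ty":0,"tz":25,"rx":0,"ry":0,"rz":0},
  {"tx":0,"ty":0,"tz":25,"rx":0,"ry":0,"rz":0},
  {"tx":0,"ty":0,"tz":20,"rx":0,"ry":0,"rz":0},
  {"tx":0,"ty":0,"tz":10,"rx":0,"ry":0,"rz":0},
  {"tx":0,"ty":0,"tz":0,"rx":0,"ry":0,"rz":0},
])

```text
time: 6.4
tool_pos: [512.2, -282.7, 265.5]
tcp_rot: [-3.128, 0.261, 3.049]
contact_force: [-0.0, 0.5, -4.0]
grip_width: 43.8
finger_force: 29.9
```

Run:
```python
from h import *
o=bot.get_obs();print(o["contact_force"],o["moment"],o["grip_width"],o["finger_force"])
ms=bot.camera_model("side");w=bot.camera_model("wrist");wi=bot.capture("wrist");im=bot.capture("side")
cv2.imwrite("pics/h3.png",np.vstack([wi[180:400,100:540,::-1],im[100:320,100:540,::-1]]));np.save("pics/w3.npy",wi);np.save("pics/s3.npy",im)
P=np.array([526.1,-284.2,56.5]);R0=Rn.from_euler("xyz",[-3.13,.259,3.048]).as_matrix();t0=np.array([522,-283.6,71.8])
Fm=frame(-.14,.26)@Rn.from_rotvec([0,0,.048]).as_matrix()
R1=Rn.from_euler("xyz",o["tcp_rot"]).as_matrix()
q=lambda p:R1@R0.T@(P+Fm@p-t0)+o["tool_pos"]
print("module org in tool",R0.T@(P-t0))
for p in((80,-22,36),(80,22,36),(80,-22,0),(-80,0,36),(-80,-22,0),(-80,-22,36)):print(p,"side",proj(ms,q(p)).round(1),"wrist",proj(w,q(p)).round(1))
# corner: rail delta
print([np.round(x,1) for x in (o["tool_pos"],)])
```

```text
[-0.04294986  0.46683139 -3.96204551] [ 0.05219307  0.3658951  -0.02723259] 43.848608181708656 29.939167499542236
module org in tool [-0.08156409 -0.0304558  15.85094381]
(80, -22, 36) side [392.3 179.6] wrist [281.2 388.2]
(80, 22, 36) side [384.1 166. ] wrist [353.3 388. ]
(80, -22, 0) side [397.7 206.2] wrist [286.9 343.7]
(-80, 0, 36) side [261.1 207.9] wrist [316.1 115. ]
(-80, -22, 0) side [269.7 241.3] wrist [277.2 114. ]
(-80, -22, 36) side [259.9 216.3] wrist [267.  115.2]
[array([ 512.2, -282.7,  265.5])]
```

View pics/h3.png

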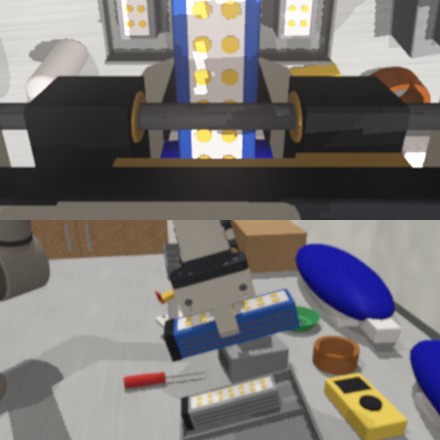

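The module is held level in the gripper (wrist crop centre col 316; in the side crop the plug end is at about (265,235) full-frame). I'll check its along-axis position in the hand numerically.

Run:
```python
from h import *
o=bot.get_obs();w=bot.camera_model("wrist");ms=bot.camera_model("side")
im=np.load("pics/w3.npy");hs=cv2.cvtColor(im,cv2.COLOR_RGB2HSV)
print("col 290..340 profile:");g=hs[...,2]
for c in(275,280,318,322,350,355):
    print(c,[int(v) for v in g[100:165:3,c]])
a=cv2.inRange(hs,(105,110,40),(130,255,255));a[245:]=0;a[:100]=0
R1=Rn.from_euler("xyz",o["tcp_rot"]).as_matrix();F=np.column_stack([-R1[:,0],R1[:,1],-R1[:,2]]);M=np.array(o["tool_pos"])-16*F[:,2]
q=M+36*F[:,2];E=[]
for y in range(140,240,5):
    x=np.flatnonzero(a[y,250:380])+250;E.append([F.T@(plane(w,(x[0]-.5,y),n=F[:,2],q=q)-M),F.T@(plane(w,(x[-1]+.5,y),n=F[:,2],q=q)-M)])
E=np.array(E);print("edges L,R",np.polyfit(E[:,0,0],E[:,0,1],1),np.polyfit(E[:,1,0],E[:,1,1],1))
for r in range(108,145,3):print(r,(F.T@(plane(w,(318,r),n=F[:,2],q=q)-M))[0].round(1),end="; ")
s=np.load("pics/s3.npy");b=cv2.inRange(cv2.cvtColor(s,cv2.COLOR_RGB2HSV),(105,120,40),(130,255,255));b[:150]=0;b[260:]=0;b[:,:255]=0;b[:,398:]=0;b[:190,380:]*=(1)
c=big(b);print("\nside",cv2.approxPolyDP(c,3,True)[:,0].tolist())
for p in((80,-22,36),(80,-22,0),(-64.5,-22,0),(-64.5,-22,36),(-64.5,22,36)):print(p,proj(ms,M+F@p).round(1))
```

```text
col 290..340 profile:
275 [117, 116, 116, 112, 114, 113, 87, 64, 68, 69, 69, 69, 69, 70, 70, 69, 91, 230, 229, 229, 229, 229]
280 [96, 94, 100, 106, 92, 92, 68, 65, 69, 70, 69, 69, 69, 71, 71, 71, 94, 230, 228, 229, 229, 229]
318 [173, 173, 171, 171, 170, 171, 110, 71, 73, 74, 74, 76, 75, 78, 76, 78, 115, 228, 231, 231, 243, 254]
322 [172, 172, 171, 171, 170, 172, 109, 70, 73, 74, 75, 75, 76, 77, 78, 77, 112, 227, 231, 231, 243, 254]
350 [167, 172, 163, 157, 170, 151, 89, 75, 77, 78, 77, 77, 79, 79, 79, 79, 118, 233, 232, 232, 232, 232]
355 [116, 118, 125, 125, 131, 131, 81, 77, 78, 79, 79, 80, 80, 79, 80, 81, 119, 233, 232, 232, 232, 231]Traceback (most recent call last):
  File "<stdin>", line 11, in <module>
IndexError: index 0 is out of bounds for axis 0 with size 0
```

Run:
```python
from h import *
o=bot.get_obs();w=bot.camera_model("wrist");ms=bot.camera_model("side")
im=np.load("pics/w3.npy");hs=cv2.cvtColor(im,cv2.COLOR_RGB2HSV)
a=cv2.inRange(hs,(105,110,40),(130,255,255))
R1=Rn.from_euler("xyz",o["tcp_rot"]).as_matrix();F=np.column_stack([-R1[:,0],R1[:,1],-R1[:,2]]);M=np.array(o["tool_pos"])-16*F[:,2]
q=M+36*F[:,2];E=[]
for y in range(155,240,4):
    x=np.flatnonzero(a[y,250:380])+250
    if len(x)>3:E.append([F.T@(plane(w,(x[0]-.5,y),n=F[:,2],q=q)-M),F.T@(plane(w,(x[-1]+.5,y),n=F[:,2],q=q)-M)])
E=np.array(E);print("edges L,R",np.polyfit(E[:,0,0],E[:,0,1],1),np.polyfit(E[:,1,0],E[:,1,1],1))
for r in(115,117.5,118.5,147.5,148.5):print(r,(F.T@(plane(w,(318,r),n=F[:,2],q=q)-M))[0].round(1),end="; ")
s=np.load("pics/s3.npy");b=cv2.inRange(cv2.cvtColor(s,cv2.COLOR_RGB2HSV),(105,120,40),(130,255,255));b[:150]=0;b[260:]=0;b[:,:255]=0;b[:,400:]=0
c=big(b);print("\nside",cv2.approxPolyDP(c,3,True)[:,0].tolist())
for p in((80,-22,36),(80,-22,0),(-64.5,-22,0),(-64.5,-22,36),(-64.5,22,36)):print(p,proj(ms,M+F@p).round(1))
Fr=frame(.387,.30);O=np.array([500.8,256,115])
delta(O+Fr@(6,0,56),tool(Fr))
delta(O+Fr@(3,0,17),tool(Fr))
```

```text
edges L,R [ 1.34638179e-02 -2.11014435e+01] [-6.75281936e-03  2.04463357e+01]
115 -80.0; 117.5 -78.9; 118.5 -78.4; 147.5 -65.5; 148.5 -65.1; 
side [[393, 181], [385, 170], [387, 182], [336, 196], [340, 204], [393, 191], [340, 210], [393, 195], [390, 200], [282, 229], [283, 225], [318, 214], [280, 223], [315, 211], [316, 207], [312, 202], [277, 211], [274, 199], [273, 217], [282, 237], [398, 205]]
(80, -22, 36) [391.4 182.1]
(80, -22, 0) [396.7 208.5]
(-64.5, -22, 0) [281.2 239.4]
(-64.5, -22, 36) [271.9 214.5]
(-64.5, 22, 36) [273.3 198.3]
from [ 511.4 -282.1  262.9] shift [-20.6 534.  -92.6] rotvec [ 0.0169 -0.0407  0.4835]
from [ 511.4 -282.1  262.9] shift [ -12.6  537.3 -130.8] rotvec [ 0.0169 -0.0407  0.4835]
```

Emit:
carry_out([
  {"tx":-1,"ty":20,"tz":0,"rx":0.001,"ry":-0.003,"rz":0.02},
  {"tx":-1,"ty":35,"tz":0,"rx":0.001,"ry":-0.003,"rz":0.03},
  {"tx":-1.8,"ty":45,"tz":0,"rx":0.0015,"ry":-0.0035,"rz":0.041},
  {"tx":-1.8,"ty":45,"tz":0,"rx":0.0015,"ry":-0.0035,"rz":0.041},
  {"tx":-1.8,"ty":45,"tz":0,"rx":0.0015,"ry":-0.0035,"rz":0.041},
  {"tx":-1.8,"ty":45,"tz":0,"rx":0.0015,"ry":-0.0035,"rz":0.041},
  {"tx":-1.8,"ty":45,"tz":0,"rx":0.0015,"ry":-0.0035,"rz":0.041},
  {"tx":-1.8,"ty":45,"tz":0,"rx":0.0015,"ry":-0.0035,"rz":0.041},
  {"tx":-1.8,"ty":45,"tz":0,"rx":0.0015,"ry":-0.0035,"rz":0.041},
  {"tx":-1.8,"ty":45,"tz":0,"rx":0.0015,"ry":-0.0035,"rz":0.041},
  {"tx":-1.8,"ty":45,"tz":0,"rx":0.0015,"ry":-0.0035,"rz":0.041},
  {"tx":-1.8,"ty":45,"tz":0,"rx":0.0015,"ry":-0.0035,"rz":0.041},
])

```text
time: 7.7
tool_pos: [490.2, 224.8, 262.5]
tcp_rot: [3.141, 0.299, -2.776]
contact_force: [0.0, -0.6, -4.0]
grip_width: 43.5
finger_force: 29.9
```

Emit:
carry_out([
  {"tx":-0.5,"ty":20,"tz":0,"rx":0,"ry":0,"rz":0.02},
  {"tx":0,"ty":9,"tz":0,"rx":0,"ry":0,"rz":0.004},
  {"tx":0,"ty":0,"tz":-10,"rx":0,"ry":0,"rz":0},
  {"tx":0,"ty":0,"tz":-20,"rx":0,"ry":0,"rz":0},
  {"tx":0,"ty":0,"tz":-20,"rx":0,"ry":0,"rz":0},
  {"tx":0,"ty":0,"tz":-20,"rx":0,"ry":0,"rz":0},
  {"tx":0,"ty":0,"tz":-12,"rx":0,"ry":0,"rz":0},
  {"tx":0,"ty":0,"tz":-6,"rx":0,"ry":0,"rz":0},
  {"tx":0,"ty":0,"tz":0,"rx":0,"ry":0,"rz":0},
  {"tx":0,"ty":0,"tz":0,"rx":0,"ry":0,"rz":0},
  {"tx":0,"ty":0,"tz":0,"rx":0,"ry":0,"rz":0},
])

```text
time: 8.8
tool_pos: [492.0, 251.5, 176.6]
tcp_rot: [-3.142, 0.303, -2.754]
contact_force: [-0.2, -0.2, -3.3]
grip_width: 43.8
finger_force: 29.9
```

Run:
```python
from h import *
o=bot.get_obs();print(o["contact_force"],o["moment"],o["tcp_rot"],o["grip_width"])
Fr=frame(.387,.30);O=np.array([500.8,256,115])
p=[bot.get_obs()["tool_pos"]]
a=bot.capture("top");p.append(bot.get_obs()["tool_pos"]);b=bot.capture("side");p.append(bot.get_obs()["tool_pos"]);print(np.round(p,1).tolist())
print("in rail",Fr.T@(np.mean(p,0)-O));delta(O+Fr@(4,0,26),tool(Fr))
z=lambda im,x,y,w,h:cv2.resize(im[y:y+h,x:x+w,::-1],(400,300),interpolation=cv2.INTER_CUBIC)
cv2.imwrite("pics/p4.png",np.hstack([z(a,155,185,120,90),z(b,230,100,120,90)]))
```

```text
[-0.21469045 -0.22468363 -3.31916543] [-0.10666357  0.38677017  0.00754465] [-3.14157124  0.30315091 -2.75447217] 43.7552579292011
[[492.0, 251.5, 176.6], [492.0, 251.6, 176.5], [491.9, 251.6, 176.5]]
in rail [ 8.74111866 -0.77045521 61.69430618]
from [491.9 251.6 176.5] shift [  5.4   2.9 -35.4] rotvec [-0.0011  0.0027 -0.0004]
```

View pics/p4.png

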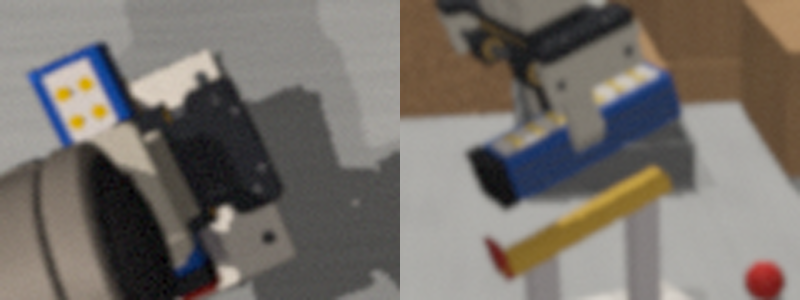

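The top and side crops show the module parallel above the rail, centred, with the plug end on the stop side. I'll descend to about 10 mm clearance and then feel for contact.

Emit:
carry_out([
  {"tx":1.8,"ty":0.9,"tz":-9,"rx":0,"ry":0,"rz":0},
  {"tx":1.8,"ty":0.9,"tz":-9,"rx":0,"ry":0,"rz":0},
  {"tx":1.8,"ty":0.9,"tz":-9,"rx":0,"ry":0,"rz":0},
  {"tx":1.8,"ty":0.9,"tz":-7.8,"rx":0,"ry":0,"rz":0},
  {"tx":0,"ty":0,"tz":0,"rx":0,"ry":0,"rz":0},
  {"tx":0,"ty":0,"tz":0,"rx":0,"ry":0,"rz":0},
  {"tx":0,"ty":0,"tz":0,"rx":0,"ry":0,"rz":0},
])

```text
time: 9.6
tool_pos: [498.9, 255.3, 141.2]
tcp_rot: [3.141, 0.302, -2.754]
contact_force: [-0.7, 0.2, -4.0]
grip_width: 44.0
finger_force: 29.9
```

Run:
```python
from h import *
o=bot.get_obs();print(o["contact_force"],o["moment"],o["tcp_rot"],o["grip_width"],o["tool_pos"])
Fr=frame(.387,.30);O=np.array([500.8,256,115]);print("in rail",Fr.T@(o["tool_pos"]-O),Fr.round(3).tolist())
w=bot.camera_model("wrist");im=bot.capture("wrist")
z=lambda im,x,y,w,h:cv2.resize(im[y:y+h,x:x+w,::-1],(400,300),interpolation=cv2.INTER_CUBIC)
b=bot.capture("side");cv2.imwrite("pics/p5.png",np.hstack([z(im,220,60,200,150),z(b,245,120,80,60)]))
M=np.array(o["tool_pos"])-16*Fr[:,2];print(proj(w,O+Fr@(-80,-12,16)),proj(w,O+Fr@(-80,12,16)),proj(w,M+Fr@(-80,-22,36)),proj(w,M+Fr@(-80,22,36)))
```

```text
[-0.71801723  0.16374855 -4.04764017] [-0.13403766  0.41771064  0.02570094] [ 3.14149394  0.30218059 -2.75409142] 43.98353258901741 [498.9407875  255.30741587 141.23104145]
in rail [ 5.85727038  0.06032469 25.6455186 ] [[0.885, -0.377, -0.274], [0.361, 0.926, -0.112], [0.296, 0.0, 0.955]]
[293.75968072 102.44719105] [338.42496831 102.41627046] [267.01878738 114.96130795] [365.26945166 114.89723426]
```

View pics/p5.png

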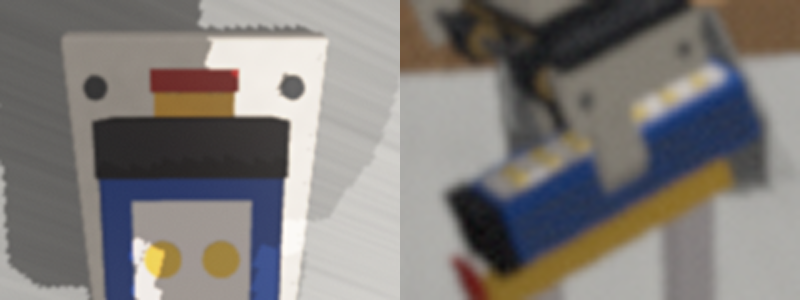

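In the wrist crop the stop is centred at col 317.3 and the plug at 316, so the module is off by about 0.6 mm. I'll correct that while lowering.

Emit:
carry_out([
  {"tx":0.3,"ty":0.8,"tz":-1.9,"rx":0,"ry":0,"rz":0},
  {"tx":0.6,"ty":0.2,"tz":-1.9,"rx":0,"ry":0,"rz":0},
  {"tx":0.6,"ty":0.2,"tz":-1.9,"rx":0,"ry":0,"rz":0},
  {"tx":0.3,"ty":0.1,"tz":-1,"rx":0,"ry":0,"rz":0},
  {"tx":0,"ty":0,"tz":0,"rx":0,"ry":0,"rz":0},
  {"tx":0,"ty":0,"tz":0,"rx":0,"ry":0,"rz":0},
])

```text
time: 10.3
tool_pos: [500.5, 256.5, 134.2]
tcp_rot: [3.141, 0.301, -2.754]
contact_force: [-0.3, 0.1, -4.6]
grip_width: 43.7
finger_force: 29.9
```

Emit:
carry_out([
  {"tx":0.3,"ty":0.1,"tz":-1,"rx":0,"ry":0,"rz":0},
  {"tx":0,"ty":0,"tz":0,"rx":0,"ry":0,"rz":0},
  {"tx":0,"ty":0,"tz":0,"rx":0,"ry":0,"rz":0},
])

```text
time: 10.6
tool_pos: [500.8, 256.6, 133.2]
tcp_rot: [3.141, 0.302, -2.754]
contact_force: [0.2, 0.4, -4.5]
grip_width: 43.7
finger_force: 29.9
```

Emit:
carry_out([
  {"tx":0.3,"ty":0.1,"tz":-1,"rx":0,"ry":0,"rz":0},
  {"tx":0,"ty":0,"tz":0,"rx":0,"ry":0,"rz":0},
  {"tx":0,"ty":0,"tz":0,"rx":0,"ry":0,"rz":0},
])

```text
time: 10.9
tool_pos: [501.1, 256.7, 132.2]
tcp_rot: [3.141, 0.302, -2.754]
contact_force: [0.7, 0.0, -4.4]
grip_width: 44.0
finger_force: 29.9
```

Emit:
carry_out([
  {"tx":0.2,"ty":0.1,"tz":-0.6,"rx":0,"ry":0,"rz":0},
  {"tx":0,"ty":0,"tz":0,"rx":0,"ry":0,"rz":0},
  {"tx":0,"ty":0,"tz":0,"rx":0,"ry":0,"rz":0},
])

```text
time: 11.2
tool_pos: [501.2, 256.8, 132.1]
tcp_rot: [3.142, 0.302, -2.754]
contact_force: [-4.5, -3.3, 4.0]
grip_width: 43.9
finger_force: 30.0
```

Emit:
carry_out([
  {"tx":0.2,"ty":0.1,"tz":-0.6,"rx":0,"ry":0,"rz":0},
  {"tx":0,"ty":0,"tz":0,"rx":0,"ry":0,"rz":0},
  {"tx":0,"ty":0,"tz":0,"rx":0,"ry":0,"rz":0},
])

```text
time: 11.5
tool_pos: [501.2, 256.8, 132.1]
tcp_rot: [-3.141, 0.302, -2.754]
contact_force: [-8.7, -4.5, 11.2]
grip_width: 44.0
finger_force: 30.0
```

Emit:
carry_out([
  {"tx":0.2,"ty":0.1,"tz":-0.6,"rx":0,"ry":0,"rz":0},
  {"tx":0,"ty":0,"tz":0,"rx":0,"ry":0,"rz":0},
  {"tx":0,"ty":0,"tz":0,"rx":0,"ry":0,"rz":0},
])

```text
time: 11.8
tool_pos: [501.3, 256.9, 132.0]
tcp_rot: [-3.141, 0.302, -2.753]
contact_force: [-11.6, -5.9, 16.5]
grip_width: 43.9
finger_force: 30.0
```

Contact came at the expected height. I'll ease the push-down and slide down-slope to the stop in small steps.

Emit:
carry_out([
  {"tx":-0.3,"ty":-0.1,"tz":1.2,"rx":0,"ry":0,"rz":0},
  {"tx":-0.9,"ty":-0.35,"tz":-0.3,"rx":0,"ry":0,"rz":0},
  {"tx":-0.9,"ty":-0.35,"tz":-0.3,"rx":0,"ry":0,"rz":0},
  {"tx":-0.9,"ty":-0.4,"tz":-0.3,"rx":0,"ry":0,"rz":0},
  {"tx":-0.9,"ty":-0.35,"tz":-0.3,"rx":0,"ry":0,"rz":0},
  {"tx":0,"ty":0,"tz":0,"rx":0,"ry":0,"rz":0},
  {"tx":0,"ty":0,"tz":0,"rx":0,"ry":0,"rz":0},
])

```text
time: 12.5
tool_pos: [499.0, 255.8, 131.3]
tcp_rot: [-3.141, 0.305, -2.754]
contact_force: [2.7, 1.2, 4.9]
grip_width: 43.9
finger_force: 30.0
```

Emit:
carry_out([
  {"tx":-0.9,"ty":-0.35,"tz":-0.3,"rx":0,"ry":0,"rz":0},
  {"tx":0,"ty":0,"tz":0,"rx":0,"ry":0,"rz":0},
  {"tx":0,"ty":0,"tz":0,"rx":0,"ry":0,"rz":0},
])

```text
time: 12.8
tool_pos: [498.1, 255.4, 131.0]
tcp_rot: [-3.141, 0.305, -2.754]
contact_force: [2.6, 0.6, 5.0]
grip_width: 43.7
finger_force: 30.0
```

Run:
```python
from h import *
o=bot.get_obs()
Fr=frame(.387,.30);O=np.array([500.8,256,115]);print("in rail",Fr.T@(o["tool_pos"]-O),"force",Fr.T@o["contact_force"])
w=bot.camera_model("wrist");im=bot.capture("wrist")
print("col318",[(r,im[r,318].tolist()) for r in range(90,124,2)])
r=cv2.inRange(cv2.cvtColor(im,cv2.COLOR_RGB2HSV),(0,130,60),(10,255,255));r[140:]=0;print(cv2.boundingRect(big(r)))
```

```text
in rail [ 2.10098561  0.50021578 16.1213487 ] force [ 4.01841341 -0.48154902  4.03222964]
col318 [(90, [148, 141, 133]), (92, [147, 141, 132]), (94, [148, 141, 133]), (96, [147, 140, 132]), (98, [148, 140, 132]), (100, [141, 128, 121]), (102, [113, 54, 51]), (104, [112, 46, 44]), (106, [113, 48, 45]), (108, [111, 46, 44]), (110, [113, 47, 45]), (112, [115, 52, 44]), (114, [141, 100, 51]), (116, [142, 109, 53]), (118, [77, 62, 43]), (120, [45, 43, 44]), (122, [50, 46, 46])]
(294, 102, 44, 12)
```

Emit:
carry_out([
  {"tx":-0.9,"ty":-0.4,"tz":-0.3,"rx":0,"ry":0,"rz":0},
  {"tx":-0.5,"ty":-0.2,"tz":-0.1,"rx":0,"ry":0,"rz":0},
  {"tx":0,"ty":0,"tz":0,"rx":0,"ry":0,"rz":0},
  {"tx":0,"ty":0,"tz":0,"rx":0,"ry":0,"rz":0},
])

```text
time: 13.25
tool_pos: [496.5, 254.8, 130.5]
tcp_rot: [-3.141, 0.304, -2.754]
contact_force: [2.1, 1.6, 5.2]
grip_width: 43.6
finger_force: 30.0
```

Emit:
carry_out([
  {"tx":-0.5,"ty":-0.2,"tz":-0.2,"rx":0,"ry":0,"rz":0},
  {"tx":0,"ty":0,"tz":0,"rx":0,"ry":0,"rz":0},
  {"tx":0,"ty":0,"tz":0,"rx":0,"ry":0,"rz":0},
])

```text
time: 13.55
tool_pos: [496.1, 254.6, 130.4]
tcp_rot: [-3.141, 0.304, -2.754]
contact_force: [3.4, 1.2, 6.1]
grip_width: 43.6
finger_force: 30.0
```

Emit:
carry_out([
  {"tx":-0.5,"ty":-0.2,"tz":-0.1,"rx":0,"ry":0,"rz":0},
  {"tx":0,"ty":0,"tz":0,"rx":0,"ry":0,"rz":0},
  {"tx":0,"ty":0,"tz":0,"rx":0,"ry":0,"rz":0},
])

```text
time: 13.85
tool_pos: [495.6, 254.4, 130.2]
tcp_rot: [-3.141, 0.304, -2.754]
contact_force: [3.4, 1.8, 4.5]
grip_width: 43.6
finger_force: 30.0
```

Emit:
carry_out([
  {"tx":-0.5,"ty":-0.2,"tz":-0.2,"rx":0,"ry":0,"rz":0},
  {"tx":0,"ty":0,"tz":0,"rx":0,"ry":0,"rz":0},
  {"tx":0,"ty":0,"tz":0,"rx":0,"ry":0,"rz":0},
])

```text
time: 14.15
tool_pos: [495.6, 254.4, 130.2]
tcp_rot: [-3.141, 0.306, -2.754]
contact_force: [6.0, 1.9, 4.2]
grip_width: 43.6
finger_force: 30.0
```

Emit:
carry_out([
  {"tx":-0.4,"ty":-0.2,"tz":-0.1,"rx":0,"ry":0,"rz":0},
  {"tx":0,"ty":0,"tz":0,"rx":0,"ry":0,"rz":0},
  {"tx":0,"ty":0,"tz":0,"rx":0,"ry":0,"rz":0},
])

```text
time: 14.45
tool_pos: [495.6, 254.3, 130.2]
tcp_rot: [-3.142, 0.306, -2.754]
contact_force: [5.8, 3.9, 4.3]
grip_width: 43.5
finger_force: 30.0
```

Run:
```python
from h import *
o=bot.get_obs()
Fr=frame(.387,.30);O=np.array([500.8,256,115]);print("in rail",Fr.T@(o["tool_pos"]-O),"force",Fr.T@o["contact_force"])
im=bot.capture("wrist");hs=cv2.cvtColor(im,cv2.COLOR_RGB2HSV)
r=cv2.inRange(hs,(0,130,60),(10,255,255));r[140:]=0;print("stop",cv2.boundingRect(big(r)))
print("col318",[(r,im[r,318].tolist()) for r in range(110,124,2)])
for y in(130,140):
    d=np.flatnonzero(hs[y,230:400,2]<70)+230;print("plug",y,d.min(),d.max())
```

```text
in rail [-0.74048665  0.41080627 16.14347136] force [7.78418076 1.38378702 2.08387662]
stop (294, 108, 44, 11)
col318 [(110, [111, 47, 44]), (112, [111, 46, 44]), (114, [110, 46, 44]), (116, [111, 46, 44]), (118, [91, 44, 42]), (120, [48, 44, 43]), (122, [49, 47, 47])]
plug 130 267 363
plug 140 268 362
```

The plug is flush against the stop and centred to about 0.4 mm, so I'll release it.

Emit:
carry_out([
  {"tx":0,"ty":0,"tz":0,"rx":0,"ry":0,"rz":0},
  {"tx":0,"ty":0,"tz":0,"rx":0,"ry":0,"rz":0},
  {"tx":0,"ty":0,"tz":0,"rx":0,"ry":0,"rz":0},
  {"tx":0,"ty":0,"tz":0,"rx":0,"ry":0,"rz":0},
  {"tx":0,"ty":0,"tz":0,"rx":0,"ry":0,"rz":0},
  {"tx":0,"ty":0,"tz":0,"rx":0,"ry":0,"rz":0},
], gripper=0.25)

```text
time: 15.1
tool_pos: [493.4, 253.7, 129.0]
tcp_rot: [3.141, 0.301, -2.754]
contact_force: [-0.5, -0.1, -0.2]
grip_width: 68.6
finger_force: 0.0
```

Emit:
carry_out([
  {"tx":-1,"ty":-0.5,"tz":3.8,"rx":0,"ry":0,"rz":0},
  {"tx":-3,"ty":-1,"tz":9.5,"rx":0,"ry":0,"rz":0},
  {"tx":-4,"ty":-1.7,"tz":14,"rx":0,"ry":0,"rz":0},
  {"tx":-5,"ty":-2.2,"tz":19,"rx":0,"ry":0,"rz":0},
  {"tx":-5,"ty":-2.2,"tz":19,"rx":0,"ry":0,"rz":0},
  {"tx":0,"ty":0,"tz":25,"rx":0,"ry":0,"rz":0},
  {"tx":0,"ty":0,"tz":25,"rx":0,"ry":0,"rz":0},
  {"tx":0,"ty":0,"tz":10,"rx":0,"ry":0,"rz":0},
  {"tx":0,"ty":0,"tz":0,"rx":0,"ry":0,"rz":0},
])

```text
time: 16.0
tool_pos: [476.1, 246.3, 256.3]
tcp_rot: [-3.141, 0.305, -2.754]
contact_force: [-0.7, 0.0, 0.8]
grip_width: 69.0
finger_force: 0.0
```

Run:
```python
from h import *
o=bot.get_obs();print(o["contact_force"],o["tool_pos"])
Fr=frame(.387,.30);O=np.array([500.8,256,115]);ms=bot.camera_model("side")
s=bot.capture("side");w=bot.camera_model("wrist");wi=bot.capture("wrist");np.save("pics/s6.npy",s)
b=cv2.inRange(cv2.cvtColor(s,cv2.COLOR_RGB2HSV),(105,120,40),(130,255,255));b[200:]=0;b[:,330:]=0;b[:,:240]=0
print(cv2.boxPoints(cv2.minAreaRect(big(b))).round(1).tolist())
for p in((-80,-22,0),(-64.5,-22,0),(80,-22,0),(80,-22,36),(80,22,36),(-64.5,22,36)):print(p,proj(ms,O+Fr@p).round(1))
t=bot.capture("top")
z=lambda im,x,y,w,h:cv2.resize(im[y:y+h,x:x+w,::-1],(400,300),interpolation=cv2.INTER_CUBIC)
cv2.imwrite("pics/p6.png",np.vstack([np.hstack([z(s,240,120,120,90),z(t,160,160,200,150)]),np.hstack([z(wi,120,0,400,300),z(t,270,145,80,60)])]))
# ball
for n,im,roi in(("side",s,(325,172,355,195)),("top",t,(295,178,320,200))):
    m=mask(im,(0,130,50),(10,255,255),roi)|mask(im,(170,130,50),(180,255,255),roi);print(n,cv2.minEnclosingCircle(big(m)))
```

```text
[-0.71976539  0.02753528  0.77689604] [476.14104103 246.30807859 256.29128662]
[[258.0, 162.0], [311.29998779296875, 138.39999389648438], [317.8999938964844, 153.39999389648438], [264.6000061035156, 176.89999389648438]]
(-80, -22, 0) [262.9 180.4]
(-64.5, -22, 0) [268.2 177.4]
(80, -22, 0) [315.3 151.3]
(80, -22, 36) [311.6 139.3]
(80, 22, 36) [303.2 134.9]
(-64.5, 22, 36) [256.1 160. ]
side ((338.7727355957031, 183.91818237304688), 5.2280049324035645)
top ((307.2894592285156, 188.57894897460938), 5.8847975730896)
```

View pics/p6.png

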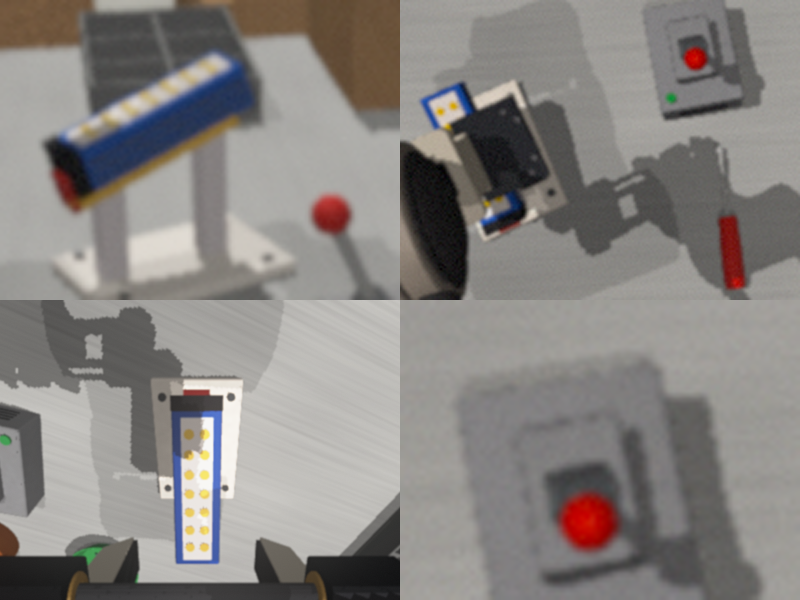

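The side, top and wrist crops show the module lying LEDs up on the rail, centred, with its plug on the red stop. The ball is at (307,189) in the top view. Next is the lever pose.

Run:
```python
from h import *
mt=bot.camera_model("top");ms=bot.camera_model("side")
A,B,C=[plane(mt,p,60) for p in((282,162.5),(320,156.5),(290,205))]
print("width",np.linalg.norm(A-B),"yaw from rear edge",np.arctan2(*(B-A)[[0,1]]*[1,-1]),"left edge",np.arctan2(*(A-C)[[1,0]]))
b=plane(mt,(307.3,188.6),152);b2=plane(ms,(338.8,183.9),152);print("ball",b,b2)
c,s=np.cos(.11),np.sin(.11);u=np.array([c,s,0]);b=(b+b2)/2;b[2]=145
delta(b-45*u,tool(frame(.11,0)));print(b)
```

```text
width 93.168260656624 yaw from rear edge 0.11612310146741893 left edge 0.14696084641087764
ball [590.13215937  13.95498314 152.        ] [591.63067061  22.11070717 152.        ]
from [474.9 245.8 253.1] shift [  71.3 -232.7 -108.1] rotvec [-0.0741  0.2909 -0.2754]
[590.88141499  18.03284515 145.        ]
```

Emit:
carry_out([
  {"tx":4,"ty":-28,"tz":0,"rx":-0.004,"ry":0.015,"rz":-0.015},
  {"tx":12,"ty":-42,"tz":0,"rx":-0.014,"ry":0.055,"rz":-0.052},
  {"tx":14,"ty":-42,"tz":0,"rx":-0.014,"ry":0.055,"rz":-0.052},
  {"tx":14,"ty":-42,"tz":0,"rx":-0.014,"ry":0.055,"rz":-0.052},
  {"tx":14,"ty":-42,"tz":0,"rx":-0.014,"ry":0.055,"rz":-0.052},
  {"tx":12.6,"ty":-40,"tz":0,"rx":-0.014,"ry":0.056,"rz":-0.052},
  {"tx":0,"ty":0,"tz":-22,"rx":0,"ry":0,"rz":0},
  {"tx":0,"ty":0,"tz":-30,"rx":0,"ry":0,"rz":0},
  {"tx":0,"ty":0,"tz":-30,"rx":0,"ry":0,"rz":0},
  {"tx":0,"ty":0,"tz":-26,"rx":0,"ry":0,"rz":0},
  {"tx":0,"ty":0,"tz":0,"rx":0,"ry":0,"rz":0},
  {"tx":0,"ty":0,"tz":0,"rx":0,"ry":0,"rz":0},
], gripper=1.0)

```text
time: 17.35
tool_pos: [545.9, 10.1, 145.9]
tcp_rot: [3.141, 0.0, -3.031]
contact_force: [-0.2, -0.1, 0.5]
grip_width: 0.3
finger_force: 0.0
```

Run:
```python
from h import *
o=bot.get_obs();print(o["contact_force"],o["tool_pos"],o["tcp_rot"],o["grip_width"])
w=bot.camera_model("wrist");mt=bot.camera_model("top");t=bot.capture("top")
m=mask(t,(0,130,50),(10,255,255),(290,170,325,205))|mask(t,(170,130,50),(180,255,255),(290,170,325,205));p=cv2.minEnclosingCircle(big(m))[0];print(p,plane(mt,p,152))
s=bot.capture("side");m=mask(s,(0,130,50),(10,255,255),(320,165,360,200));p=cv2.minEnclosingCircle(big(m))[0];print(p)
delta((545.5,10,145),tool(frame(.11,0)))
```

```text
[-0.17339132 -0.0501332   0.51328231] [545.88754113  10.14637801 145.93137143] [ 3.14123646e+00  2.62536284e-04 -3.03111667e+00] 0.2783927041501176Traceback (most recent call last):
  File "<stdin>", line 4, in <module>
  File "h.py", line 18, in big
    return max(cv2.findContours(k,cv2.RETR_EXTERNAL,cv2.CHAIN_APPROX_NONE)[0],key=cv2.contourArea)
ValueError: max() iterable argument is empty
```

The pose is as planned; the arm hides the ball from above. Now I'll push along the supply's +x.

Emit:
carry_out([
  {"tx":8,"ty":0.9,"tz":0,"rx":0,"ry":0,"rz":0},
  {"tx":8,"ty":0.9,"tz":0,"rx":0,"ry":0,"rz":0},
  {"tx":8,"ty":0.9,"tz":0,"rx":0,"ry":0,"rz":0},
  {"tx":8,"ty":0.9,"tz":0,"rx":0,"ry":0,"rz":0},
  {"tx":8,"ty":0.9,"tz":0,"rx":0,"ry":0,"rz":0},
  {"tx":8,"ty":0.9,"tz":0,"rx":0,"ry":0,"rz":0},
])

```text
time: 18.0
tool_pos: [594.9, 15.6, 146.4]
tcp_rot: [-3.142, 0.002, -3.031]
contact_force: [-1.0, -0.4, 0.8]
grip_width: 0.5
finger_force: 0.6
```

Emit:
carry_out([
  {"tx":8,"ty":0.9,"tz":0,"rx":0,"ry":0,"rz":0},
  {"tx":8,"ty":0.9,"tz":0,"rx":0,"ry":0,"rz":0},
  {"tx":8,"ty":0.9,"tz":0,"rx":0,"ry":0,"rz":0},
  {"tx":8,"ty":0.9,"tz":0,"rx":0,"ry":0,"rz":0},
  {"tx":4,"ty":0.4,"tz":0,"rx":0,"ry":0,"rz":0},
])

```text
time: 18.5
tool_pos: [630.8, 19.6, 146.1]
tcp_rot: [-3.141, 0.002, -3.031]
contact_force: [-1.2, -0.4, -0.5]
grip_width: 0.9
finger_force: 0.5
```

Emit:
carry_out([
  {"tx":3,"ty":0.3,"tz":0,"rx":0,"ry":0,"rz":0},
  {"tx":2,"ty":0.2,"tz":0,"rx":0,"ry":0,"rz":0},
  {"tx":0,"ty":0,"tz":0,"rx":0,"ry":0,"rz":0},
])

```text
time: 18.8
tool_pos: [635.4, 19.9, 146.4]
tcp_rot: [-3.141, 0.002, -3.031]
contact_force: [-0.2, 0.4, 0.2]
grip_width: 0.6
finger_force: 0.1
```

Emit:
carry_out([
  {"tx":2,"ty":0.2,"tz":0,"rx":0,"ry":0,"rz":0},
  {"tx":2,"ty":0.2,"tz":0,"rx":0,"ry":0,"rz":0},
  {"tx":0,"ty":0,"tz":0,"rx":0,"ry":0,"rz":0},
])

```text
time: 19.1
tool_pos: [636.8, 20.2, 146.3]
tcp_rot: [3.141, -0.004, -3.031]
contact_force: [-10.6, -1.1, 3.1]
grip_width: 0.5
finger_force: 5.0
```

Emit:
carry_out([
  {"tx":2,"ty":0.2,"tz":0,"rx":0,"ry":0,"rz":0},
  {"tx":0,"ty":0,"tz":0,"rx":0,"ry":0,"rz":0},
])

```text
time: 19.3
tool_pos: [637.1, 20.2, 146.2]
tcp_rot: [3.141, -0.008, -3.031]
contact_force: [-16.5, -1.4, 6.8]
grip_width: 0.2
finger_force: 8.1
```

Emit:
carry_out([
  {"tx":2,"ty":0.2,"tz":0,"rx":0,"ry":0,"rz":0},
  {"tx":0,"ty":0,"tz":0,"rx":0,"ry":0,"rz":0},
])

```text
time: 19.5
tool_pos: [637.4, 20.3, 146.2]
tcp_rot: [3.141, -0.012, -3.031]
contact_force: [-22.8, -3.0, 11.0]
grip_width: 0.3
finger_force: 11.4
```

Run:
```python
from h import *
s=bot.capture("side");ms=bot.camera_model("side")
m=mask(s,(0,130,50),(10,255,255),(325,150,400,200))|mask(s,(170,130,50),(180,255,255),(325,150,400,200))
c=big(m);p=cv2.minEnclosingCircle(c);print(p,plane(ms,p[0],152) )
cv2.imwrite("pics/l7.png",cv2.resize(s[120:260,280:480,::-1],(800,560),interpolation=cv2.INTER_CUBIC))
c,sn=np.cos(.11),np.sin(.11)
for th in(-.5,0,.5):print(th,proj(ms,(590.5+38.4*c+80*np.sin(th)*c,15+38.4*sn+80*np.sin(th)*sn,82+80*np.cos(th))))
```

```text
((370.5, 181.0), 4.717090606689453) [660.39379904  25.25678497 152.        ]
-0.5 [338.99445375 185.24760987]
0 [356.72314893 178.79438351]
0.5 [373.68852013 181.04733936]
```

A hard end stop has been reached (force rising, position fixed) with the ball at the expected end position. I'll back off and retract.

Emit:
carry_out([
  {"tx":-8,"ty":-0.9,"tz":0,"rx":0,"ry":0,"rz":0},
  {"tx":-15,"ty":-1.6,"tz":0,"rx":0,"ry":0,"rz":0},
  {"tx":-25,"ty":-2.7,"tz":5,"rx":0,"ry":0,"rz":0},
  {"tx":-25,"ty":-2.7,"tz":20,"rx":0,"ry":0,"rz":0},
  {"tx":-35,"ty":-20,"tz":30,"rx":0,"ry":0,"rz":0},
  {"tx":-35,"ty":-30,"tz":30,"rx":0,"ry":0,"rz":0},
  {"tx":-30,"ty":-30,"tz":30,"rx":0,"ry":0,"rz":0},
  {"tx":0,"ty":-40,"tz":0,"rx":0,"ry":0,"rz":0},
  {"tx":0,"ty":-40,"tz":0,"rx":0,"ry":0,"rz":0},
  {"tx":0,"ty":-20,"tz":0,"rx":0,"ry":0,"rz":0},
  {"tx":0,"ty":0,"tz":0,"rx":0,"ry":0,"rz":0},
])

```text
time: 20.65
tool_pos: [474.9, -165.8, 257.8]
tcp_rot: [-3.14, 0.004, -3.035]
contact_force: [-0.9, 1.2, -0.2]
grip_width: 0.7
finger_force: 0.0
```

Run:
```python
from h import *
s=bot.capture("side");t=bot.capture("top");ms,mt=bot.camera_model("side"),bot.camera_model("top");o=bot.get_obs();print(o["contact_force"],o["time"])
P=[]
for im,r in((s,(325,150,400,200)),(t,(285,130,330,200))):
    m=mask(im,(0,130,50),(10,255,255),r)|mask(im,(170,130,50),(180,255,255),r);P.append(cv2.minEnclosingCircle(big(m))[0])
print(P,tri((ms,mt),P))
z=lambda im:cv2.resize(im[...,::-1],(480,300))
cv2.imwrite("pics/f8.png",np.vstack([s[100:390,180:620,::-1],t[130:420,150:590,::-1]]))
```

```text
[-0.47805095  0.25769399 -0.12795348] 20.75
[(370.5, 180.72222900390625), (301.33782958984375, 158.78378295898438)] (array([658.74754755,  23.85971374, 152.9922792 ]), [np.float64(1.1935557953526985), np.float64(1.1935557953526355)])
```

View pics/f8.png

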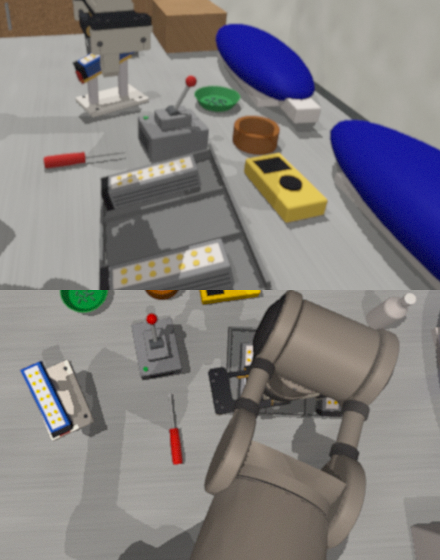

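The final view shows the module on the rail, the lever leaning away (ball at (371,181) in the side view), and both grey modules and the screwdriver where they were. The lever stayed at its end stop, and the arm touches nothing.

```bash
python3 -c "
from plant import bot
print(bot.close_job())"
```

```text
the job is handed in; nothing more can be done
None
```

I set the blue module on the rail LEDs up, centred to about 0.4 mm with its plug against the red stop, released it, then pushed the lever to its far end stop. The grey modules and screwdriver weren't touched, and I handed the job in at about 21 s. The ball measured about 70 mm of its 77 mm travel; I put the shortfall down to measurement error, because the lever was hard against its end stop.

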